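Load the sharpening stone in its sloped holder and lock the cam lever

ROBOT

A 6-joint arm with a two-finger parallel gripper is mounted at the origin on a cart in front of the work surface, level with it; the furniture and walls round the work are solid. World frame = base frame: x ahead of the robot, y to its left, z up, the work surface at z = 0. Lengths are in mm, angles in rad, forces in N, time in s.
With the tool pointing down it reaches from about 350 to 1000 mm from the base axis. Payload 7.1 kg.
Tool frame: the origin (TCP) lies at the very end of the fingers, on their centre line; the grasp point (between the pads) lies 19 mm behind it; z points along the fingers, y is the direction in which the jaws open and shut (so a half turn about z gives the same grasp; the last joint's range is limited). The gripper opens to 85 mm and grips with 20 to 120 N. Pads are 22 mm wide; open, the fingers measure 114 mm over their backs; the gripper's body (76 mm by 85 mm) begins 54 mm behind the grasp point. The pads swing forward as they close: fully open they stand 13 mm farther back than shut.
Start: joints at [-1.249, 0.423, 1.63, -0, 1.089, -0.019], TCP at [208.918, -589.032, 231.319] pointing down, gripper open.
Joint ranges: [-3, 3], [-0.9, 2.11], [0.09, 2.58], [-1.31, 4.45], [0.11, 2.69], [-2.54, 2.54]. Speed limits (rad/s): [2.39, 2.39, 3.01, 3.14, 3.14, 3.14].

INTERFACE

Orientations are given as a rotation vector (axis times angle).
In Python, from workcell import * gives the robot as it stands.
- The arm moves only by the tool apply_moves, never from a script. Its argument "moves" is a list of rows, each an object of numbers: "dx", "dy", "dz": the shift along the tool's x, y, z in units of 0.3 m (1.0 is 0.3 m); "rx", "ry", "rz": the turn, a rotation vector about the tool's x, y, z in units of 90 degrees (1.0 is 90 degrees); "jaw": the opening, from 0 (shut) to 1 (fully open). A call has 1 to 12 rows; each row is the pose to reach, as a shift and turn from the pose measured when the call began, along the tool's axes at that moment; what a row does not reach only later rows make up. A row lasts 1/10 s, in which the tool goes at most 50 mm and 8.59 degrees, less where a joint would pass 70% of its speed; a pose out of reach is approached as far as the arm can. A call with a number of a shift or a turn outside -1 to 1 is refused whole. A call with a gripper value outside its range is refused whole. The fingers move at their own pace and stop on an object; "newtons" is the grip in N (left out, the last holds). Time passes only in rows, so rows that repeat a pose let the fingers close. It gives the time, the measured TCP pose, the force and the opening at its end, in the units of the state.
- get_obs(): the state, without advancing time (a new reading comes with each control period).
- capture(name): name is "scene" or "top" or "wrist"; returns a dict with "frame" (384x512x3 uint8, red, green, blue), "K" (3x3 intrinsics, pixels), "R" (3x3) and "t" (3): a world point X has camera coordinates R X + t. Camera axes: x right, y down, z forward; pixel columns grow to the right and rows downward; lengths in mm; the calibration is good to about 2 mm. A picture is of the moment at which its call begins. There is no depth.
- close_job(): hands the job in, once; it reports no verdict.
The state is a dict: "clock": time; "q": joint angles; "qvel": joint speeds; "joint_torque": joint torques, N m; "tool_pos": TCP position; "orientation": TCP orientation; "contact_force": force on the tool from outside, world axes, zero at the start; "ft_torque": the same for the moment, N m; "opening": finger opening in mm.
Only numpy, scipy, OpenCV 4.12 (cv2) and the standard library are available. Lean on these libraries where they do the work, as an engineer would, in place of code of your own. Each camera call takes 0.05 s, during which the arm holds its last target. There are 200 camera calls.

TASK

Set up the sharpening station: lay the grey whetstone lengthwise between the rails of the sloped holder, underside down, and let go so that it slides down to the end stop at the low end. Then, with the stone home against the stop, push the holder's cam lever through its quarter turn all the way to its end stop, so that the cam clamps the stone. Leave the sanding block, the tape roll and the jar where they are.

Things in the scene. Friction and masses are not known exactly. Their poses are not given: they have to be found in the camera images.
- bed: Sloped bed of the fixed stone holder, a metal trough 230 mm long. Origin: foot of the end stop's face, mid-width, on top of the runners the stone lies on (24 mm above the bench). x points up the slope along the trough (15 degrees above level), y is level across it, z square to the bed. White runners at z = 0, x = 0 to 214 mm, are slippery (friction under 0.2): a stone laid flat slides down by itself.
- lane_upper (a point): Point on the bed's centre line at z = 0, 135 mm up the slope from the stop: a good place for the stone's middle; nothing stands beside it above the rails. Same axes as the bed. Rails 6 mm thick stand 7 mm above the runners, inner faces at y = +24 and -24 mm; the -y rail has a gap for the cam at bed x = 52 to 98 mm. The end stop (bed x = -8 to 0) is 16 mm high.
- lever_pivot (a point): On the lever's pivot axis, level with the runner tops, at bed x = 70, y = -41.6 mm. Axes as lever_grip. The hub on it is 26 mm across and reaches 37 mm above the runners. The eccentric cam at its foot (1 to 9 mm above the runners) is clear of the stone when open; locked, it presses the stone's side, narrowing the trough to 40 mm.
- cam_lever (a joint): Lever angle, rad. 0: open, handle square to the trough, pointing away from it (bed's -y). 1.571: locked at the end stop, handle parallel to the trough, pointing up the slope (bed's +x). It turns counter-clockwise seen from above, about the bed's z, between stops at 0 and 1.571, with 0.15 N m of friction (about 2 N at the handle), and stays where it is left.
- lever_grip (a point): On the centre line of the black round handle, 85 mm from the pivot axis, 26 mm above the runner tops (along bed z). Handle 18 mm across, from 55 to 117 mm from the axis, with free space round it and 35 mm below it. Its frame turns with the lever: -y points outward along the handle, +x is the way the handle moves when pushed to lock, z is along the pivot axis.
- whetstone: Plain grey whetstone, a bar 40 x 120 x 22 mm, about 0.3 kg, loose on the bench. Origin: centre of its underside; y runs along its length, x across its width, z up. Seated in the holder its origin is at bed x = 60 mm, z = 0, within 4 mm of the trough's centre line.
- sand_block: Bystander: wooden sanding block 46 x 80 x 28 mm, loose on the bench near the stone; origin: centre of its underside, y along its length.
- tape_roll: Bystander: roll of masking tape lying flat, 76 mm across, 18 mm high; origin: centre of its underside.
- jar: Bystander: glass jar with a dark screw lid, 52 mm across, 58 mm high; origin: centre of its underside.

How it is judged (in metres and radians):
On the way, in this order (a step that is already met when the one before it is completed fails the run):
1. the whetstone lies in the trough, let go, home against the end stop, with the lever still open (x of whetstone in the frame of bed between 0.055 and 0.064 m and z of whetstone in the frame of bed between -0.004 and 0.004 m and y of whetstone in the frame of bed between -0.008 and 0.008 m and angle between the y axis of whetstone and the x axis of bed, either way round below 0.09 rad and contact force between the fingers and whetstone below 0.5 N and linear speed of whetstone below 0.02 m/s and value of joint cam_lever below 0.5 rad), for 0.2 s.
2. the lever is pushed to its locked end stop with the stone home (x of whetstone in the frame of bed between 0.055 and 0.064 m and z of whetstone in the frame of bed between -0.004 and 0.004 m and y of whetstone in the frame of bed between -0.008 and 0.008 m and angle between the y axis of whetstone and the x axis of bed, either way round below 0.09 rad and value of joint cam_lever above 1.48 rad), for 0.2 s.
At the end, for the whole second after the job is handed in: The whetstone lies flat on the runners (within 4 mm), lengthwise between the rails (within 8 mm of the centre line and 5 degrees), within 4 mm of the end stop, released and at rest; the cam lever is within 5 degrees of its locked end stop (over 1.48 rad) and at rest (all of step 2 and contact force between the fingers and whetstone below 0.5 N and linear speed of whetstone below 0.02 m/s and velocity of joint cam_lever between -0.05 and 0.05 rad/s); the robot touches nothing.
It fails at once if the sanding block is moved by more than 30 mm (distance of sand_block from where it was at the start of the episode above 0.03 m).
It fails at once if the tape roll is moved by more than 30 mm (distance of tape_roll from where it was at the start of the episode above 0.03 m).
It fails at once if the jar is moved by more than 30 mm (distance of jar from where it was at the start of the episode above 0.03 m).
It also fails if it takes over 51 s, if anything falls off the work surface, if the arm or the gripper's body presses on something with over 40 N, if the wrist force passes 120 N, or if a joint passes its speed limit or range.

## Working session

There is one attempt and no reset: what is moved stays moved. The work goes in short steps, Python scripts to look and compute and a tool call to move; the robot and the scene stay as the last step left them, time stands still between calls to the robot, and variables do not carry over. Pictures are saved under pics/ and viewed, about 8 in all and at most 12, crops included, and the job is handed in when it is done.

Besides the shell and the picture viewer there is one more tool, called in YAML: its name, and indented under it one key for each argument. apply_moves: Moves the arm, as the interface text tells. Shifts and turns lie within -1 to 1; 1 stands for 0.3 m of shift or 90 degrees of turn. Its arguments: {"type":"object","properties":{"moves":{"type":"array"},"newtons":{"type":"number"}},"required":["moves"]}

```bash
mkdir -p pics; ls; python3 - <<'E'
from workcell import *
import cv2,numpy as np
o=get_obs(); print(o)
for n in ("scene","top"):
    c=capture(n); cv2.imwrite(f"pics/{n}0.png",c["frame"][:,:,::-1]); np.savez(f"{n}0.npz",**c); print(n,c["K"].tolist(),c["R"].tolist(),c["t"].tolist())
E
```

```text
pics
{'clock': 0.0, 'q': array([-1.24903426e+00,  4.23850176e-01,  1.63068247e+00, -8.43467540e-06,
        1.08860870e+00, -1.89759362e-02]), 'qvel': array([-0.00084668, -0.00079863, -0.00072026,  0.00089181,  0.00037523,
       -0.00064097]), 'joint_torque': array([ 1.25806157e-03, -5.57378840e+01, -2.81744742e+01,  5.34478318e-05,
        7.46580918e-03, -7.35620205e-06]), 'tool_pos': array([ 208.72805637, -588.53744817,  230.54282269]), 'orientation': array([-3.09460076e+00, -5.32391208e-01,  3.78300743e-04]), 'contact_force': array([-0.27892946, -0.27107015,  0.42321342]), 'ft_torque': array([-0.01964255,  0.04792423,  0.02156899]), 'opening': 85.29278987523622}
scene [[437.81506944280875, 0.0, 254.35780898746646], [0.0, 437.81506944280875, 193.03436070086155], [0.0, 0.0, 1.0]] [[-0.8741524381091672, -0.48535059338522957, -0.017097264354399396], [-0.19018639032451345, 0.37450828627790234, -0.9075090525413622], [0.44686312432682407, -0.7900495838931849, -0.41968440893971165]] [508.12873577968463, 137.16267240873535, 1130.7916678115207]
top [[458.472114653896, 0.0, 253.32097325396632], [0.0, 458.472114653896, 188.33739695305917], [0.0, 0.0, 1.0]] [[-0.00014515963340179362, -0.9999543271628002, -0.009556281550501838], [-0.9810058548526086, 0.001996105040739557, -0.1939678538046169], [0.1939780700841818, 0.009346611849112242, -0.9809613392857838]] [94.76318710512417, 546.3087462901634, 1273.313018113388]
```

View pics/top0.png

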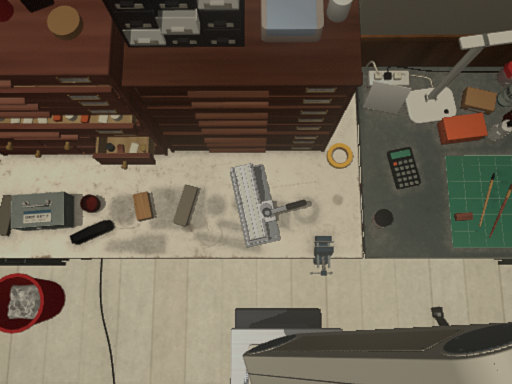

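View pics/scene0.png

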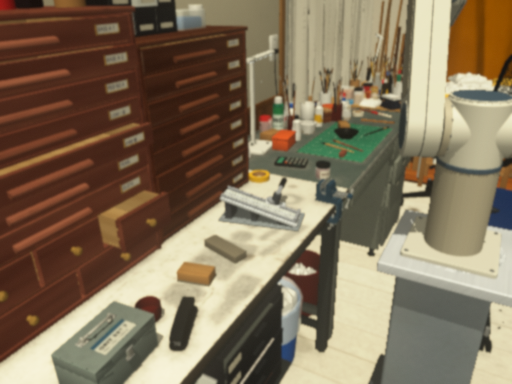

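```bash
python3 - <<'E'
import cv2
a=cv2.imread("pics/top0.png")[145:255,125:325]
b=cv2.imread("pics/scene0.png")[165:295,165:315]
cv2.imwrite("pics/c1.png",cv2.resize(a,(800,440),interpolation=cv2.INTER_CUBIC))
cv2.imwrite("pics/c2.png",cv2.resize(b,(690,598),interpolation=cv2.INTER_CUBIC))
E
```

```text
(no output)
```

View pics/c1.png

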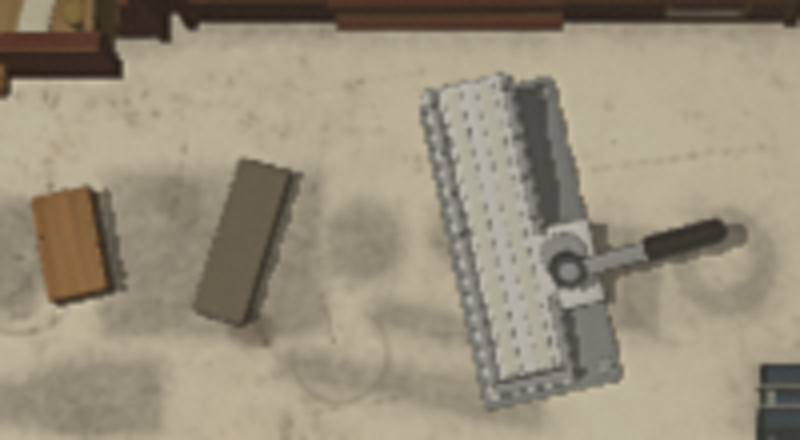

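View pics/c2.png

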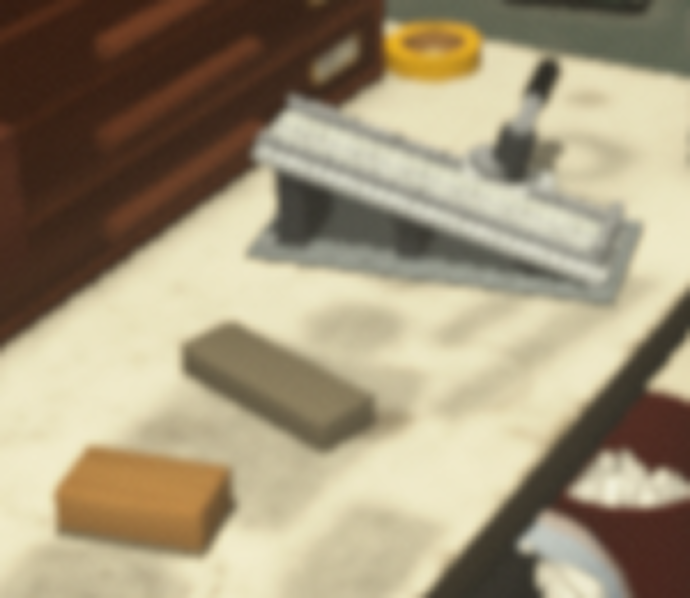

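```bash
cat > h.py <<'E'
import numpy as np, cv2
from scipy.optimize import least_squares
from scipy.spatial.transform import Rotation as Ro
def proj(c,X):
    p=(np.atleast_2d(X)@c["R"].T+c["t"])@c["K"].T
    return p[:,:2]/p[:,2:]
def bedT(p): # x,y,yaw -> R,t
    return Ro.from_euler("ZY",[p[2],-np.radians(15)]).as_matrix(), np.array([p[0],p[1],24.])
def bed(p,X):
    R,t=bedT(p); return np.atleast_2d(X)@R.T+t
def stone(p,X):
    return np.atleast_2d(X)@Ro.from_euler("z",p[2]).as_matrix().T+np.array([p[0],p[1],0])
def fit(f,obj,x0):
    r=least_squares(lambda p:np.concatenate([(proj(c,f(p,X))-uv).ravel() for c,X,uv in obj]),x0,loss="soft_l1",x_scale=[10,10,.1])
    return r.x,r.fun
def hit(c,uv,z):
    C=-c["R"].T@c["t"]; d=c["R"].T@np.linalg.inv(c["K"])@np.array([*uv,1.]); return C+d*(z-C[2])/d[2]
E
cat > a.py <<'E'
from h import *
T=dict(np.load("top0.npz")); S=dict(np.load("scene0.npz"))
u1=lambda L:(np.array(L)+.5)/4-.5+[125,145]
u2=lambda L:(np.array(L)+.5)/4.6-.5+[165,165]
xs=np.array([[-20,60,22],[20,60,22],[-20,-60,22],[20,-60,22]])
a=u1([(243,160),(292,173),(195,312),(243,326)]); b=u2([(184,350),(232,323),(325,432),(374,400)])
c0=hit(T,a.mean(0),22)
for obj in ([(T,xs,a)],[(S,xs,b)],[(T,xs,a),(S,xs,b)]):
    s,r=fit(stone,obj,[c0[0],c0[1],-.2]); print("stone",s,np.abs(r).max())
pt=np.array([[70,-41.6,37],[70,-41.6-113,26],[222,30,7],[-8,30,7],[70,-41.6-55,26]])
a=u1([(568,268),(722,232),(430,92),(490,402),(648,247)])
ps=np.array([[70,-41.6,37],[70,-41.6-113,26],[222,30,7]]); b=u2([(520,128),(547,67),(257,150)])
h=hit(T,a[0],60)
for obj in ([(T,pt,a)],[(T,pt,a),(S,ps,b)]):
    s,r=fit(bed,obj,[h[0]-70,h[1]+40,.2]); print("bed",s,np.round(r,1))
E
python3 a.py
```

```text
stone [502.61777051 294.5717331   -1.84956217] 0.6019929559494983
stone [500.40210707 299.54900227  -1.85141604] 1.01370854656588
stone [502.28694931 296.02897648  -1.85198677] 1.1448728132055237
bed [4.05556634e+02 8.14218630e+01 2.40946479e-01] [ 0.6  1.1  0.3  0.2 -2.5 -1.7  1.4 -1.6 -0.9  1.3]
bed [4.04095753e+02 7.96158980e+01 2.65410523e-01] [ 0.7  1.3  0.1 -0.5 -3.6 -0.5  2.2 -0.8 -1.   1.1  0.4 -0.3  0.5  1.2
 -1.2 -2.7]
```

```bash
cat > mv.py <<'E'
import sys
from h import *
from workcell import *
def pose(yaw,tilt=0.): # tool y along bed-y-like dir at heading yaw(x axis dir), pitched by slope
    B=Ro.from_euler("ZY",[yaw,-tilt]).as_matrix()
    return [np.column_stack([-s*B[:,0],s*B[:,1]*1,-B[:,2]]) if 0 else np.column_stack([s*B[:,0],-s*B[:,1],-B[:,2]]) for s in (1,-1)]
def show(tcp,yaw,tilt=0.):
    o=get_obs(); R=Ro.from_rotvec(o["orientation"]).as_matrix()
    print("clock",round(o["clock"],2),"tcp",o["tool_pos"].round(1),"open",round(o["opening"],1),"F",o["contact_force"].round(1),"q",o["q"].round(2))
    d=R.T@(np.array(tcp)-o["tool_pos"])/300
    best=min(pose(yaw,tilt),key=lambda P:Ro.from_matrix(R.T@P).magnitude())
    rv=Ro.from_matrix(R.T@best).as_rotvec()/(np.pi/2)
    print("d",d.round(4),"r",rv.round(4))
E
python3 - <<'E'
from mv import *
show([480,120,300],.25)
show([502,296,150],-.281)
E
```

```text
clock 0.1 tcp [ 208.8 -588.6  230.6] open 85.3 F [-0.6 -0.7 -0.3] q [-1.25  0.42  1.63 -0.    1.09 -0.02]
d [ 1.6416 -1.9242 -0.2286] r [-0.0009  0.      0.0578]
clock 0.1 tcp [ 208.8 -588.6  230.6] open 85.3 F [-0.6 -0.7 -0.3] q [-1.25  0.42  1.63 -0.    1.09 -0.02]
d [ 1.9068 -2.4519  0.2722] r [-9.000e-04  3.000e-04  3.959e-01]
```

apply_moves:
  moves:
    - {"dx": 0.82,"dy": -0.96,"dz": -0.2,"rz": 0.06,"jaw": 1}
    - {"dx": 0.82,"dy": -0.96,"dz": -0.2,"rz": 0.06,"jaw": 1}
    - {"dx": 0.82,"dy": -0.96,"dz": -0.2,"rz": 0.06,"jaw": 1}
    - {"dx": 0.82,"dy": -0.96,"dz": -0.2,"rz": 0.06,"jaw": 1}
    - {"dx": 0.82,"dy": -0.96,"dz": -0.2,"rz": 0.06,"jaw": 1}
    - {"dx": 0.82,"dy": -0.96,"dz": -0.2,"rz": 0.06,"jaw": 1}
    - {"dx": 0.82,"dy": -0.96,"dz": -0.2,"rz": 0.06,"jaw": 1}
    - {"dx": 0.82,"dy": -0.96,"dz": -0.2,"rz": 0.06,"jaw": 1}
    - {"dx": 0.82,"dy": -0.96,"dz": -0.2,"rz": 0.06,"jaw": 1}

```text
validation failed for argument at $.mo...
```

```bash
python3 -c "
from mv import *
show([480,100,300],.25)"
```

```text
clock 0.1 tcp [ 208.8 -588.6  230.6] open 85.3 F [-0.6 -0.7 -0.3] q [-1.25  0.42  1.63 -0.    1.09 -0.02]
d [ 1.6193 -1.8614 -0.2287] r [-0.0009  0.      0.0578]
```

apply_moves:
  moves:
    - {"dx": 0.8,"dy": -0.93,"dz": -0.2,"rx": 0,"ry": 0,"rz": 0.06,"jaw": 1}
    - {"dx": 0.8,"dy": -0.93,"dz": -0.2,"rx": 0,"ry": 0,"rz": 0.06,"jaw": 1}
    - {"dx": 0.8,"dy": -0.93,"dz": -0.2,"rx": 0,"ry": 0,"rz": 0.06,"jaw": 1}
    - {"dx": 0.8,"dy": -0.93,"dz": -0.2,"rx": 0,"ry": 0,"rz": 0.06,"jaw": 1}
    - {"dx": 0.8,"dy": -0.93,"dz": -0.2,"rx": 0,"ry": 0,"rz": 0.06,"jaw": 1}
    - {"dx": 0.8,"dy": -0.93,"dz": -0.2,"rx": 0,"ry": 0,"rz": 0.06,"jaw": 1}
    - {"dx": 0.8,"dy": -0.93,"dz": -0.2,"rx": 0,"ry": 0,"rz": 0.06,"jaw": 1}
    - {"dx": 0.8,"dy": -0.93,"dz": -0.2,"rx": 0,"ry": 0,"rz": 0.06,"jaw": 1}
    - {"dx": 0.8,"dy": -0.93,"dz": -0.2,"rx": 0,"ry": 0,"rz": 0.06,"jaw": 1}

```text
clock: 1.0
tool_pos: [342.4, -243.1, 291.4]
orientation: [-3.116, -0.392, -0.001]
contact_force: [0.6, -0.3, 0.2]
opening: 85.4
```

```bash
python3 -c "
from mv import *
show([480,100,300],.25)"
```

```text
clock 1.0 tcp [ 342.4 -243.1  291.4] open 85.4 F [ 0.6 -0.3  0.2] q [-0.65  0.03  1.99  0.    1.12  0.67]
d [ 0.7277 -0.9946 -0.0268] r [-0.0008 -0.0004  0.0002]
```

apply_moves:
  moves:
    - {"dx": 0.73,"dy": -0.99,"dz": -0.03,"rx": 0,"ry": 0,"rz": 0,"jaw": 1}
    - {"dx": 0.73,"dy": -0.99,"dz": -0.03,"rx": 0,"ry": 0,"rz": 0,"jaw": 1}
    - {"dx": 0.73,"dy": -0.99,"dz": -0.03,"rx": 0,"ry": 0,"rz": 0,"jaw": 1}
    - {"dx": 0.73,"dy": -0.99,"dz": -0.03,"rx": 0,"ry": 0,"rz": 0,"jaw": 1}
    - {"dx": 0.73,"dy": -0.99,"dz": -0.03,"rx": 0,"ry": 0,"rz": 0,"jaw": 1}
    - {"dx": 0.73,"dy": -0.99,"dz": -0.03,"rx": 0,"ry": 0,"rz": 0,"jaw": 1}
    - {"dx": 0.73,"dy": -0.99,"dz": -0.03,"rx": 0,"ry": 0,"rz": 0,"jaw": 1}
    - {"dx": 0.73,"dy": -0.99,"dz": -0.03,"rx": 0,"ry": 0,"rz": 0,"jaw": 1}
    - {"dx": 0.73,"dy": -0.99,"dz": -0.03,"rx": 0,"ry": 0,"rz": 0,"jaw": 1}
    - {"dx": 0.73,"dy": -0.99,"dz": -0.03,"rx": 0,"ry": 0,"rz": 0,"jaw": 1}

```text
clock: 2.0
tool_pos: [480.8, 98.2, 300.3]
orientation: [-3.116, -0.393, 0.002]
contact_force: [-0.3, 0.8, 0.1]
opening: 85.2
```

```bash
python3 -c "
from mv import *
c=capture('wrist'); np.savez('w1.npz',**c); cv2.imwrite('pics/w1.png',cv2.resize(c['frame'][:,:,::-1],(768,576),interpolation=cv2.INTER_CUBIC))
print((-c['R'].T@c['t']).round(1),c['R'].round(2))
p=[405,81,.245]
for X in ([0,0,0],[214,24,0],[214,-24,0],[70,-41.6,37],[135,0,0]): print(X,(proj(c,bed(p,X))*1.5).round(0))
show([502,296,150],-.281)"
```

```text
[563.7 118.8 442.1] [[ 0.25 -0.97 -0.  ]
 [-0.91 -0.23  0.33]
 [-0.32 -0.08 -0.94]]
[0, 0, 0] [[376. 295.]]
[214, 24, 0] [[342.  45.]]
[214, -24, 0] [[411.  46.]]
[70, -41.6, 37] [[428. 252.]]
[135, 0, 0] [[376. 157.]]
clock 2.05 tcp [480.6  97.7 300.4] open 85.4 F [-0.4 -0.4 -0.8] q [0.18 0.14 1.85 0.   1.15 1.5 ]
d [ 0.2329 -0.6226  0.5015] r [-0.0004  0.0007  0.3379]
```

View pics/w1.png

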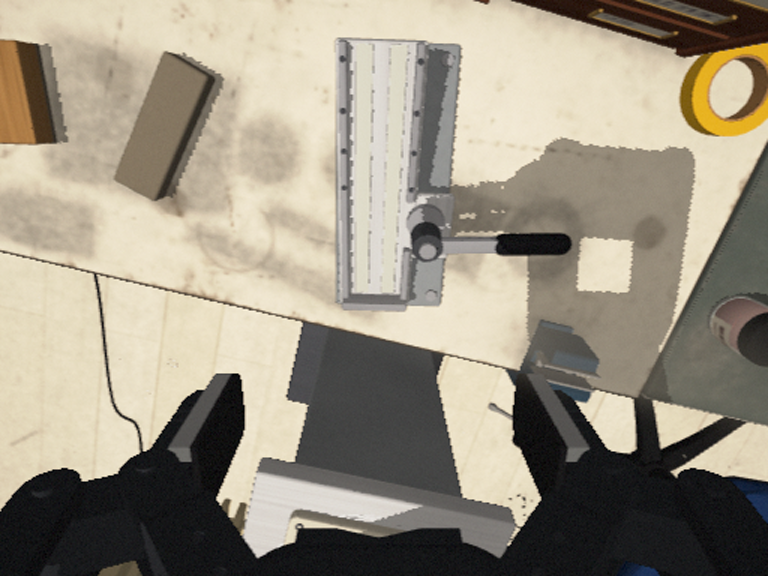

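```bash
python3 -c "
import numpy as np,cv2
f=np.load('w1.npz')['frame'][15:215,205:325,::-1]
f=cv2.rotate(f,cv2.ROTATE_90_CLOCKWISE)
cv2.imwrite('pics/w1c.png',cv2.resize(f,(800,480),interpolation=cv2.INTER_CUBIC))"
```

```text
(no output)
```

View pics/w1c.png

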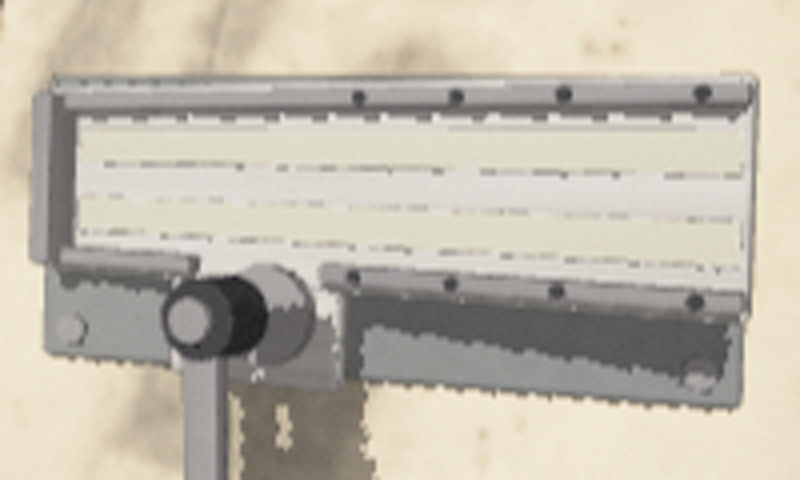

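```bash
cat >> a.py <<'E'
print("--- wrist")
W=dict(np.load("w1.npz"))
P=np.array([(80,181),(742,197),(187,320)],float)
uv=np.column_stack([205+P[:,0]*0+P[:,1]/4-.375, 214-P[:,0]/4+.375])
X=np.array([[0,0,0],[214,0,0],[70,-41.6,37.]])
tip=(np.array([[571,243]])+.5)/1.5-.5
uvw=np.vstack([uv,tip]); Xw=np.vstack([X,[70,-41.6-117,26]])
s,r=fit(bed,[(W,Xw,uvw)],[405,81,.25]); print("bed W",s,r.round(1))
s,r=fit(bed,[(W,Xw,uvw),(T,pt[[0,1,4]],a[[0,1,4]])],[405,81,.25]); print("bed W+T",s,r.round(1))
b=(np.array([(168,52),(214,72),(115,181),(160,199)])+.5)/1.5-.5
s,r=fit(stone,[(W,xs,b)],[502,296,-1.85]); print("stone W",s,r.round(1), s[2]+np.pi/2)
E
python3 a.py
```

```text
stone [502.61777051 294.5717331   -1.84956217] 0.6019929559494983
stone [500.40210707 299.54900227  -1.85141604] 1.01370854656588
stone [502.28694931 296.02897648  -1.85198677] 1.1448728132055237
bed [4.05556634e+02 8.14218630e+01 2.40946479e-01] [ 0.6  1.1  0.3  0.2 -2.5 -1.7  1.4 -1.6 -0.9  1.3]
bed [4.04095753e+02 7.96158980e+01 2.65410523e-01] [ 0.7  1.3  0.1 -0.5 -3.6 -0.5  2.2 -0.8 -1.   1.1  0.4 -0.3  0.5  1.2
 -1.2 -2.7]
--- wrist
bed W [4.07079957e+02 8.21322536e+01 2.31635588e-01] [ 0.3  1.  -0.7 -0.9  0.9 -0.8 -0.2  2.2]
bed W+T [4.07439880e+02 8.21317358e+01 2.32686349e-01] [ 0.4  0.8 -0.8 -1.2  0.9 -1.1 -0.2  1.8  0.5  0.5  0.3 -0.1 -1.   0.8]
stone W [506.1524502  292.11888371  -1.84144395] [-0.3 -2.9 -0.2  1.8  1.1 -1.2 -0.2  1.9] -0.2706476199583743
```

```bash
python3 -c "
from mv import *
show([503.5,294,110],-.276)"
```

```text
clock 2.05 tcp [480.6  97.7 300.4] open 85.4 F [-0.4 -0.4 -0.8] q [0.18 0.14 1.85 0.   1.15 1.5 ]
d [ 0.2362 -0.6148  0.6349] r [-0.0004  0.0007  0.3347]
```

apply_moves:
  moves:
    - {"dx": 0.236,"dy": -0.615,"dz": 0.635,"rx": 0,"ry": 0,"rz": 0.335,"jaw": 1}
    - {"dx": 0.236,"dy": -0.615,"dz": 0.635,"rx": 0,"ry": 0,"rz": 0.335,"jaw": 1}
    - {"dx": 0.236,"dy": -0.615,"dz": 0.635,"rx": 0,"ry": 0,"rz": 0.335,"jaw": 1}
    - {"dx": 0.236,"dy": -0.615,"dz": 0.635,"rx": 0,"ry": 0,"rz": 0.335,"jaw": 1}
    - {"dx": 0.236,"dy": -0.615,"dz": 0.635,"rx": 0,"ry": 0,"rz": 0.335,"jaw": 1}
    - {"dx": 0.236,"dy": -0.615,"dz": 0.635,"rx": 0,"ry": 0,"rz": 0.335,"jaw": 1}
    - {"dx": 0.236,"dy": -0.615,"dz": 0.635,"rx": 0,"ry": 0,"rz": 0.335,"jaw": 1}
    - {"dx": 0.236,"dy": -0.615,"dz": 0.635,"rx": 0,"ry": 0,"rz": 0.335,"jaw": 1}

```text
clock: 2.85
tool_pos: [503.4, 292.5, 109.9]
orientation: [3.111, -0.434, -0.003]
contact_force: [0.3, 0.2, -0.8]
opening: 85.2
```

```bash
python3 -c "
from mv import *
c=capture('wrist'); np.savez('w2.npz',**c); f=cv2.resize(c['frame'][:,:,::-1],(768,576),interpolation=cv2.INTER_CUBIC); cv2.imwrite('pics/w2.png',f)
print((-c['R'].T@c['t']).round(1))
p=[503.5,294,-.276-np.pi/2]
print((proj(c,stone(p,[[-20,60,22],[20,60,22],[-20,-60,22],[20,-60,22]]))*1.5).round(0))
show([503.5,294,8],-.276)"
```

```text
[585.8 269.  251.7]
[[333. 170.]
 [417. 170.]
 [340. 389.]
 [411. 389.]]
clock 2.9 tcp [503.9 292.5 110.7] open 85.4 F [ 0.3 -0.5  0.2] q [0.51 0.52 1.8  0.   0.82 2.35]
d [-0.0022 -0.0043  0.3422] r [-0.0001  0.0005 -0.0012]
```

View pics/w2.png

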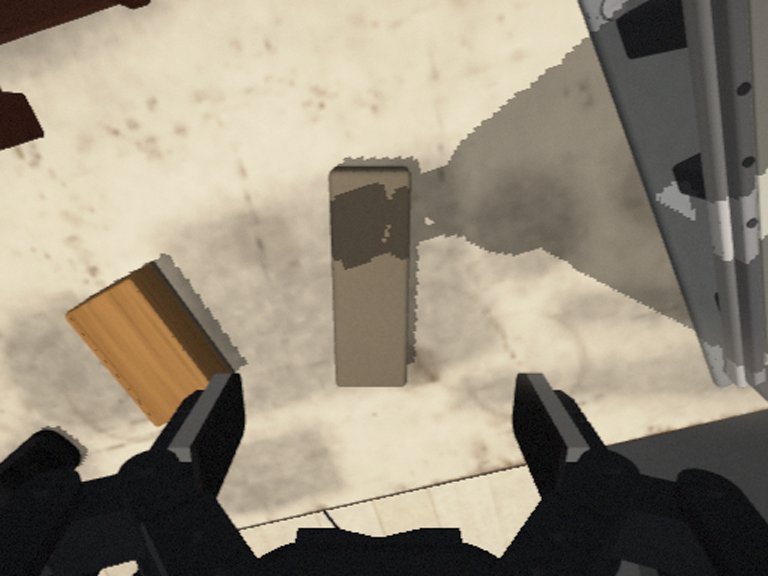

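```bash
python3 -c "
from mv import *
show([505,295.5,8],-.276)"
```

```text
clock 2.9 tcp [503.9 292.5 110.7] open 85.4 F [ 0.3 -0.5  0.2] q [0.51 0.52 1.8  0.   0.82 2.35]
d [ 0.0012 -0.0104  0.3422] r [-0.0001  0.0005 -0.0012]
```

apply_moves:
  moves:
    - {"dx": 0.001,"dy": -0.01,"dz": 0.15,"rx": 0,"ry": 0,"rz": 0,"jaw": 0.75}
    - {"dx": 0.001,"dy": -0.01,"dz": 0.26,"rx": 0,"ry": 0,"rz": 0,"jaw": 0.75}
    - {"dx": 0.001,"dy": -0.01,"dz": 0.31,"rx": 0,"ry": 0,"rz": 0,"jaw": 0.75}
    - {"dx": 0.001,"dy": -0.01,"dz": 0.342,"rx": 0,"ry": 0,"rz": 0,"jaw": 0.75}
    - {"dx": 0.001,"dy": -0.01,"dz": 0.342,"rx": 0,"ry": 0,"rz": 0,"jaw": 0.75}
    - {"dx": 0.001,"dy": -0.01,"dz": 0.342,"rx": 0,"ry": 0,"rz": 0,"jaw": 0.4}
    - {"dx": 0.001,"dy": -0.01,"dz": 0.342,"rx": 0,"ry": 0,"rz": 0,"jaw": 0.4}
    - {"dx": 0.001,"dy": -0.01,"dz": 0.342,"rx": 0,"ry": 0,"rz": 0,"jaw": 0.4}
    - {"dx": 0.001,"dy": -0.01,"dz": 0.342,"rx": 0,"ry": 0,"rz": 0,"jaw": 0.4}
    - {"dx": 0.001,"dy": -0.01,"dz": 0.342,"rx": 0,"ry": 0,"rz": 0,"jaw": 0.4}
  newtons: 60

```text
clock: 3.9
tool_pos: [506.1, 296.0, 10.0]
orientation: [-3.109, 0.435, -0.003]
contact_force: [-0.2, -1.1, 4.4]
opening: 38.4
```

```bash
python3 -c "
from mv import *
show([505,295.5,108],-.276)"
```

```text
clock 3.9 tcp [506.1 296.   10. ] open 38.4 F [-0.2 -1.1  4.4] q [0.51 0.69 1.81 0.   0.64 2.36]
d [-0.0025  0.0017 -0.3267] r [-0.0014 -0.0009 -0.0011]
```

apply_moves:
  moves:
    - {"dx": 0,"dy": 0,"dz": 0,"rx": 0,"ry": 0,"rz": 0,"jaw": 0.3}
    - {"dx": 0,"dy": 0,"dz": 0,"rx": 0,"ry": 0,"rz": 0,"jaw": 0.3}
    - {"dx": 0,"dy": 0,"dz": -0.1,"rx": 0,"ry": 0,"rz": 0,"jaw": 0.3}
    - {"dx": 0,"dy": 0,"dz": -0.25,"rx": 0,"ry": 0,"rz": 0,"jaw": 0.3}
    - {"dx": 0,"dy": 0,"dz": -0.4,"rx": 0,"ry": 0,"rz": 0,"jaw": 0.3}
    - {"dx": 0,"dy": 0,"dz": -0.5,"rx": 0,"ry": 0,"rz": 0,"jaw": 0.3}
    - {"dx": 0,"dy": 0,"dz": -0.5,"rx": 0,"ry": 0,"rz": 0,"jaw": 0.3}
  newtons: 60

```text
clock: 4.6
tool_pos: [508.3, 297.2, 164.9]
orientation: [-3.104, 0.433, -0.014]
contact_force: [0.7, 0.1, -1.4]
opening: 38.2
```

```bash
python3 -c "
from mv import *
p=[407.3,82.1,.232]
c=capture('wrist'); np.savez('w3.npz',**c); f=cv2.resize(c['frame'][:,:,::-1],(768,576),interpolation=cv2.INTER_CUBIC); cv2.imwrite('pics/w3.png',f)
o=get_obs(); R=Ro.from_rotvec(o['orientation']).as_matrix()
# stone corners in tool frame, nominal: TCP 9 mm above underside, centred
for z in (9,-13):
  X=np.array([[60,20,z],[60,-20,z],[-60,20,z],[-60,-20,z]])@R.T+o['tool_pos']; print((proj(c,X)*1.5).round(0).tolist())
show(bed(p,[135,0,60])[0],p[2],np.radians(15))"
```

```text
[[443.0, 200.0], [320.0, 200.0], [430.0, 495.0], [332.0, 495.0]]
[[453.0, 213.0], [311.0, 213.0], [436.0, 541.0], [326.0, 540.0]]
clock 4.65 tcp [506.9 296.4 162.2] open 38.2 F [-0.6  0.2 -3.2] q [0.51 0.45 1.77 0.   0.91 2.36]
d [0.21   0.592  0.1488] r [ 0.0398  0.1592 -0.3228]
```

View pics/w3.png

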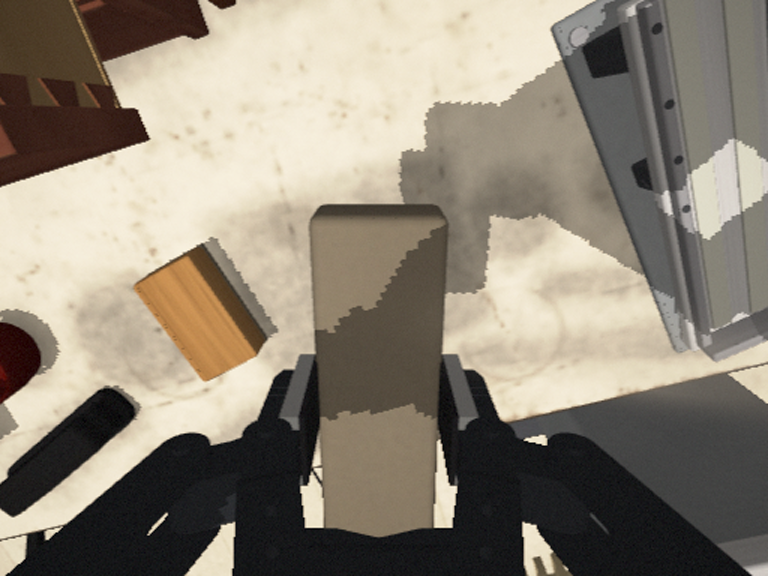

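apply_moves:
  moves:
    - {"dx": 0.21,"dy": 0.592,"dz": 0.05,"rx": 0.04,"ry": 0.16,"rz": -0.323,"jaw": 0.3}
    - {"dx": 0.21,"dy": 0.592,"dz": 0.05,"rx": 0.04,"ry": 0.16,"rz": -0.323,"jaw": 0.3}
    - {"dx": 0.21,"dy": 0.592,"dz": 0.05,"rx": 0.04,"ry": 0.16,"rz": -0.323,"jaw": 0.3}
    - {"dx": 0.21,"dy": 0.592,"dz": 0.05,"rx": 0.04,"ry": 0.16,"rz": -0.323,"jaw": 0.3}
    - {"dx": 0.21,"dy": 0.592,"dz": 0.05,"rx": 0.04,"ry": 0.16,"rz": -0.323,"jaw": 0.3}
    - {"dx": 0.21,"dy": 0.592,"dz": 0.148,"rx": 0.04,"ry": 0.16,"rz": -0.323,"jaw": 0.3}
    - {"dx": 0.21,"dy": 0.592,"dz": 0.148,"rx": 0.04,"ry": 0.16,"rz": -0.323,"jaw": 0.3}
    - {"dx": 0.21,"dy": 0.592,"dz": 0.148,"rx": 0.04,"ry": 0.16,"rz": -0.323,"jaw": 0.3}

```text
clock: 5.45
tool_pos: [517.6, 108.4, 115.7]
orientation: [-3.065, -0.358, -0.399]
contact_force: [0.0, -0.0, -1.2]
opening: 38.6
```

```bash
python3 -c "
from mv import *
p=[407.3,82.1,.232]
c=capture('wrist'); np.savez('w4.npz',**c); f=cv2.resize(c['frame'][:,:,::-1],(768,576),interpolation=cv2.INTER_CUBIC); cv2.imwrite('pics/w4.png',f)
print('pred bed',(proj(c,bed(p,[[214,24,0],[214,-24,0],[198,24,7],[198,-24,7],[222,24,7],[222,-24,7],[222,30,7],[222,-30,7]]))*1.5).round(0).tolist())
o=get_obs(); R=Ro.from_rotvec(o['orientation']).as_matrix()
for z in (9,-13):
  X=np.array([[60,20,z],[60,-20,z],[-60,20,z],[-60,-20,z]])@R.T+o['tool_pos']; print((proj(c,X)*1.5).round(0).tolist())
show(bed(p,[135,0,12])[0],p[2],np.radians(15))
B,t=bedT(p);print((B.T@(o['tool_pos']-t)).round(1))"
```

```text
pred bed [[318.0, 124.0], [437.0, 124.0], [318.0, 166.0], [438.0, 166.0], [315.0, 102.0], [440.0, 102.0], [299.0, 102.0], [456.0, 102.0]]
[[440.0, 193.0], [313.0, 193.0], [427.0, 495.0], [327.0, 495.0]]
[[450.0, 206.0], [302.0, 206.0], [433.0, 542.0], [321.0, 542.0]]
clock 5.5 tcp [518.5 108.7 116.6] open 38.0 F [ 0.4 -0.  -2.5] q [0.18 0.38 2.09 0.04 0.41 1.48]
d [0.0019 0.0011 0.1595] r [-0.0002  0.0004  0.0004]
[134.4   0.3  59.8]
```

View pics/w4.png

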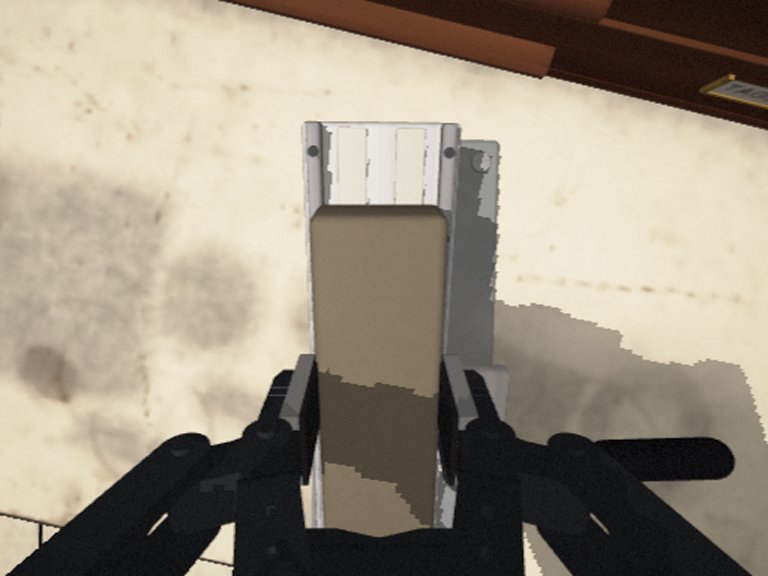

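apply_moves:
  moves:
    - {"dx": 0.002,"dy": 0.003,"dz": 0.08,"rx": 0,"ry": 0,"rz": 0,"jaw": 0.3}
    - {"dx": 0.002,"dy": 0.003,"dz": 0.13,"rx": 0,"ry": 0,"rz": 0,"jaw": 0.3}
    - {"dx": 0.002,"dy": 0.003,"dz": 0.15,"rx": 0,"ry": 0,"rz": 0,"jaw": 0.3}
    - {"dx": 0.002,"dy": 0.003,"dz": 0.153,"rx": 0,"ry": 0,"rz": 0,"jaw": 0.3}
    - {"dx": 0.002,"dy": 0.003,"dz": 0.156,"rx": 0,"ry": 0,"rz": 0,"jaw": 0.3}
    - {"dx": 0.002,"dy": 0.003,"dz": 0.159,"rx": 0,"ry": 0,"rz": 0,"jaw": 0.3}
    - {"dx": 0.002,"dy": 0.003,"dz": 0.159,"rx": 0,"ry": 0,"rz": 0,"jaw": 0.3}

```text
clock: 6.2
tool_pos: [531.6, 110.9, 71.3]
orientation: [-3.064, -0.358, -0.404]
contact_force: [-0.3, 0.1, -3.1]
opening: 38.1
```

```bash
python3 -c "
from mv import *
p=[407.3,82.1,.232]
c=capture('wrist'); f=cv2.resize(c['frame'][:,:,::-1],(768,576),interpolation=cv2.INTER_CUBIC); cv2.imwrite('pics/w5.png',f)
o=get_obs()
show(bed(p,[135,0,12])[0],p[2],np.radians(15))
B,t=bedT(p);print((B.T@(o['tool_pos']-t)).round(1))"
```

```text
clock 6.25 tcp [531.5 110.9  71.2] open 38.3 F [-0.4 -0.5 -2.2] q [0.18 0.49 2.07 0.05 0.32 1.47]
d [-0.0011 -0.0018  0.0019] r [-0.0002 -0.      0.0004]
[135.3  -0.5  12.6]
```

View pics/w5.png

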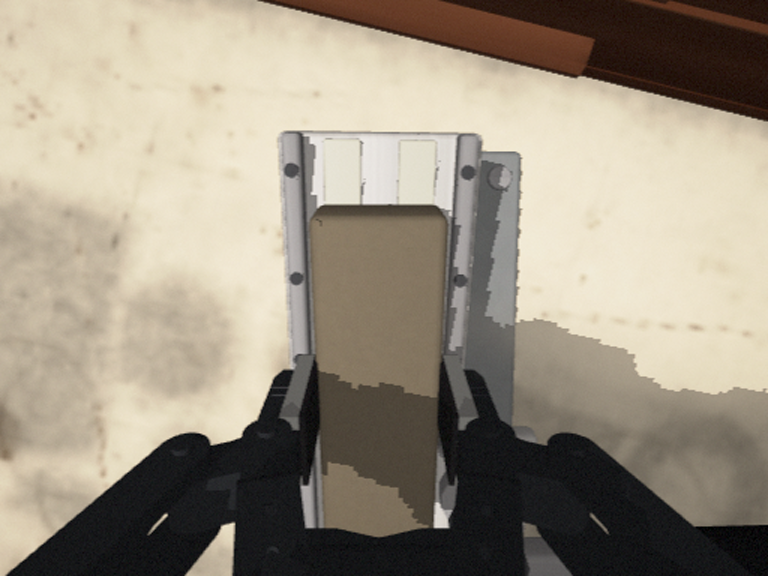

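apply_moves:
  moves:
    - {"dx": 0,"dy": 0,"dz": 0.003,"rx": 0,"ry": 0,"rz": 0,"jaw": 0.3}
    - {"dx": 0,"dy": 0,"dz": 0.006,"rx": 0,"ry": 0,"rz": 0,"jaw": 0.3}
    - {"dx": 0,"dy": 0,"dz": 0.006,"rx": 0,"ry": 0,"rz": 0,"jaw": 0.3}

```text
clock: 6.55
tool_pos: [532.0, 110.9, 69.4]
orientation: [-3.064, -0.358, -0.404]
contact_force: [0.1, 0.1, -2.5]
opening: 38.5
```

Still hanging freely, close above the runners; release.

apply_moves:
  moves:
    - {"dx": 0,"dy": 0,"dz": 0,"rx": 0,"ry": 0,"rz": 0,"jaw": 0.8}
    - {"dx": 0,"dy": 0,"dz": 0,"rx": 0,"ry": 0,"rz": 0,"jaw": 0.8}
    - {"dx": 0,"dy": 0,"dz": 0,"rx": 0,"ry": 0,"rz": 0,"jaw": 0.8}
    - {"dx": 0,"dy": 0,"dz": 0,"rx": 0,"ry": 0,"rz": 0,"jaw": 0.8}
    - {"dx": 0,"dy": 0,"dz": -0.1,"rx": 0,"ry": 0,"rz": 0,"jaw": 0.8}
    - {"dx": 0,"dy": 0,"dz": -0.25,"rx": 0,"ry": 0,"rz": 0,"jaw": 0.8}
    - {"dx": 0,"dy": 0,"dz": -0.4,"rx": 0,"ry": 0,"rz": 0,"jaw": 0.8}
    - {"dx": 0,"dy": 0,"dz": -0.55,"rx": 0,"ry": 0,"rz": 0,"jaw": 0.8}
    - {"dx": 0,"dy": 0,"dz": -0.55,"rx": 0,"ry": 0,"rz": 0,"jaw": 0.8}
    - {"dx": 0,"dy": 0,"dz": -0.55,"rx": 0,"ry": 0,"rz": 0,"jaw": 0.8}
    - {"dx": 0,"dy": 0,"dz": -0.55,"rx": 0,"ry": 0,"rz": 0,"jaw": 0.8}

```text
clock: 7.65
tool_pos: [489.8, 101.0, 227.8]
orientation: [-3.064, -0.358, -0.401]
contact_force: [0.0, -0.2, 0.0]
opening: 68.3
```

```bash
python3 -c "
from mv import *
p=[407.3,82.1,.232]
c=capture('wrist'); np.savez('w6.npz',**c); f=cv2.resize(c['frame'][:,:,::-1],(768,576),interpolation=cv2.INTER_CUBIC); cv2.imwrite('pics/w6.png',f)
print('seated pred',(proj(c,bed(p,[[0,0,16],[120,20,22],[120,-20,22],[0,20,22],[0,-20,22],[70,-41.6,37],[70,-126.6,26]]))*1.5).round(0).tolist())
show(bed(p,[70-40,-41.6-85,60])[0],p[2],np.radians(15))"
```

```text
seated pred [[377.0, 422.0], [346.0, 274.0], [407.0, 274.0], [350.0, 427.0], [404.0, 427.0], [440.0, 353.0], [563.0, 345.0]]
clock 7.7 tcp [489.7 101.  227.3] open 68.0 F [-0.   0.3 -0.5] q [0.17 0.14 2.07 0.03 0.67 1.49]
d [-0.3468  0.4201  0.3824] r [-0.0003  0.0016  0.0004]
```

View pics/w6.png

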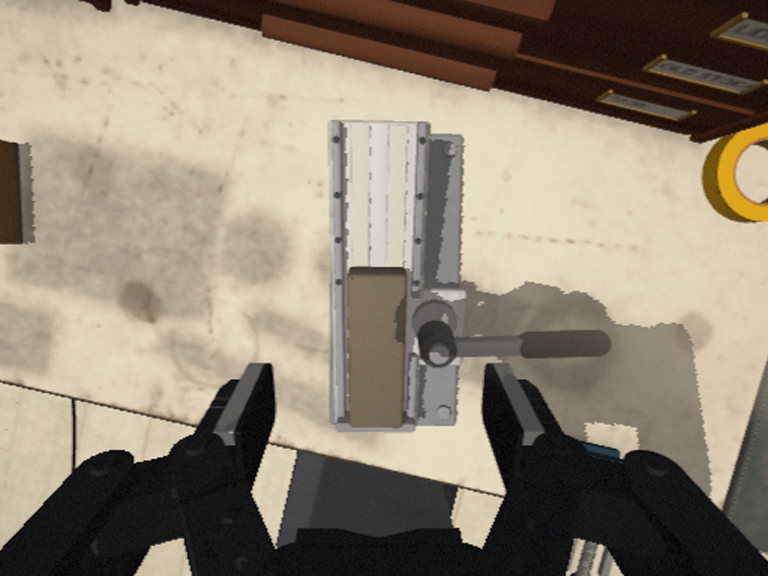

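```bash
python3 -c "
from mv import *
p=[407.3,82.1,.232]
T=dict(np.load('top0.npz')); print('vise',hit(T,(316,236),50).round(0),hit(T,(331,236),50).round(0))
show(bed(p,[36,-126.6,60])[0],p[2],np.radians(15))
print(bed(p,[36,-126.6,14]))
"
```

```text
vise [409. -84.  50.] [ 409. -126.   50.]
clock 7.7 tcp [489.7 101.  227.3] open 68.0 F [-0.   0.3 -0.5] q [0.17 0.14 2.07 0.03 0.67 1.49]
d [-0.3268  0.4201  0.3823] r [-0.0003  0.0016  0.0004]
[[466.72374026 -33.94608165  46.84044719]]
```

apply_moves:
  moves:
    - {"dx": -0.327,"dy": 0.42,"dz": 0.2,"rx": 0,"ry": 0,"rz": 0,"jaw": 0}
    - {"dx": -0.327,"dy": 0.42,"dz": 0.2,"rx": 0,"ry": 0,"rz": 0,"jaw": 0}
    - {"dx": -0.327,"dy": 0.42,"dz": 0.2,"rx": 0,"ry": 0,"rz": 0,"jaw": 0}
    - {"dx": -0.327,"dy": 0.42,"dz": 0.2,"rx": 0,"ry": 0,"rz": 0,"jaw": 0}
    - {"dx": -0.327,"dy": 0.42,"dz": 0.38,"rx": 0,"ry": 0,"rz": 0,"jaw": 0}
    - {"dx": -0.327,"dy": 0.42,"dz": 0.38,"rx": 0,"ry": 0,"rz": 0,"jaw": 0}
    - {"dx": -0.327,"dy": 0.42,"dz": 0.38,"rx": 0,"ry": 0,"rz": 0,"jaw": 0}
    - {"dx": -0.327,"dy": 0.42,"dz": 0.38,"rx": 0,"ry": 0,"rz": 0,"jaw": 0}
    - {"dx": -0.327,"dy": 0.42,"dz": 0.38,"rx": 0,"ry": 0,"rz": 0,"jaw": 0}

```text
clock: 8.6
tool_pos: [456.0, -36.5, 94.1]
orientation: [-3.065, -0.36, -0.405]
contact_force: [0.6, 0.2, 0.3]
opening: -0.2
```

```bash
python3 -c "
from mv import *
p=[407.3,82.1,.232]
c=capture('wrist'); np.savez('w7.npz',**c); f=cv2.resize(c['frame'][:,:,::-1],(768,576),interpolation=cv2.INTER_CUBIC); cv2.imwrite('pics/w7.png',f)
show(bed(p,[36,-126.6,13])[0],p[2],np.radians(15))
"
```

```text
clock 8.65 tcp [456.  -36.6  94.1] open -0.2 F [0.4 1.4 0.6] q [-0.17  0.36  2.24  0.33  0.32  0.86]
d [-0.0055 -0.0004  0.1652] r [ 0.0006 -0.0009  0.0012]
```

View pics/w7.png

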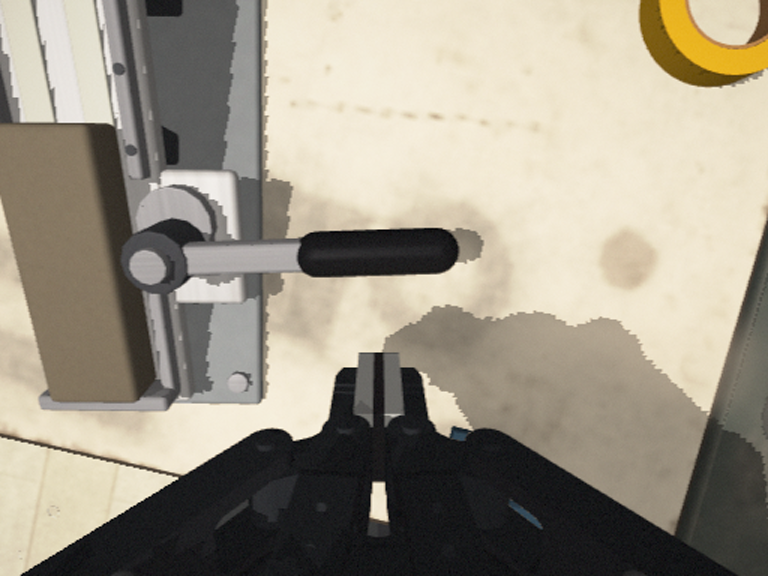

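apply_moves:
  moves:
    - {"dx": -0.005,"dy": 0,"dz": 0.1,"rx": 0,"ry": 0,"rz": 0,"jaw": 0}
    - {"dx": -0.005,"dy": 0,"dz": 0.165,"rx": 0,"ry": 0,"rz": 0,"jaw": 0}
    - {"dx": -0.005,"dy": 0,"dz": 0.165,"rx": 0,"ry": 0,"rz": 0,"jaw": 0}
    - {"dx": -0.005,"dy": 0,"dz": 0.165,"rx": 0,"ry": 0,"rz": 0,"jaw": 0}

```text
clock: 9.05
tool_pos: [467.4, -33.7, 47.2]
orientation: [-3.064, -0.361, -0.408]
contact_force: [-0.4, -0.2, 0.7]
opening: -0.2
```

```bash
cat > arc.py <<'E'
from mv import *
import sys
p=[407.3,82.1,.232]; B,t=bedT(p)
o=get_obs(); R=Ro.from_rotvec(o["orientation"]).as_matrix()
b=B.T@(o["tool_pos"]-t); Rb=B.T@R; th0=np.degrees(np.arctan2(Rb[1,0],Rb[0,0]))
print("clock",round(o["clock"],2),"bed pos",b.round(1),"tool angle",th0.round(1),"F bed",(B.T@o["contact_force"]).round(1),"q",o["q"].round(2))
d=float(sys.argv[1])
for th in map(float,sys.argv[2:]):
    a=np.radians(th); c=np.array([70+np.cos(a)*-d+np.sin(a)*85,-41.6-np.sin(a)*d-np.cos(a)*85,13])
    Rt=B@Ro.from_euler("z",a).as_matrix()@np.diag([1,-1,-1.])
    print(th,(R.T@(B@c+t-o["tool_pos"])/300).round(3),(Ro.from_matrix(R.T@Rt).as_rotvec()/(np.pi/2)).round(3))
E
python3 arc.py 20 0 5 10 16 22 28 34 40 46 52
```

```text
clock 9.05 bed pos [  36.8 -126.6   14.1] tool angle 0.1 F bed [-0.2 -0.1  0.8] q [-0.16  0.48  2.23  0.5   0.21  0.7 ]
0.0 [0.044 0.    0.004] [ 0.001 -0.002  0.002]
5.0 [0.069 0.005 0.004] [ 0.001 -0.002 -0.054]
10.0 [0.094 0.008 0.004] [ 0.001 -0.002 -0.11 ]
16.0 [0.125 0.008 0.004] [ 0.001 -0.002 -0.176]
22.0 [0.155 0.005 0.004] [ 0.001 -0.002 -0.243]
28.0 [ 0.185 -0.001  0.004] [ 0.001 -0.002 -0.31 ]
34.0 [ 0.214 -0.011  0.004] [ 0.001 -0.001 -0.376]
40.0 [ 0.242 -0.023  0.004] [ 0.001 -0.001 -0.443]
46.0 [ 0.268 -0.038  0.004] [ 0.001 -0.001 -0.51 ]
52.0 [ 0.293 -0.056  0.004] [ 0.001 -0.001 -0.576]
```

apply_moves:
  moves:
    - {"dx": 0.02,"dy": 0,"dz": 0,"rx": 0,"ry": 0,"rz": 0,"jaw": 0}
    - {"dx": 0.044,"dy": 0,"dz": 0,"rx": 0,"ry": 0,"rz": 0,"jaw": 0}
    - {"dx": 0.069,"dy": 0.005,"dz": 0,"rx": 0,"ry": 0,"rz": -0.054,"jaw": 0}
    - {"dx": 0.094,"dy": 0.008,"dz": 0,"rx": 0,"ry": 0,"rz": -0.11,"jaw": 0}
    - {"dx": 0.125,"dy": 0.008,"dz": 0,"rx": 0,"ry": 0,"rz": -0.176,"jaw": 0}
    - {"dx": 0.155,"dy": 0.005,"dz": 0,"rx": 0,"ry": 0,"rz": -0.243,"jaw": 0}
    - {"dx": 0.185,"dy": -0.001,"dz": 0,"rx": 0,"ry": 0,"rz": -0.31,"jaw": 0}
    - {"dx": 0.214,"dy": -0.011,"dz": 0,"rx": 0,"ry": 0,"rz": -0.376,"jaw": 0}
    - {"dx": 0.242,"dy": -0.023,"dz": 0,"rx": 0,"ry": 0,"rz": -0.443,"jaw": 0}
    - {"dx": 0.242,"dy": -0.023,"dz": 0,"rx": 0,"ry": 0,"rz": -0.443,"jaw": 0}

```text
clock: 10.05
tool_pos: [534.8, -10.5, 68.1]
orientation: [2.727, 1.371, 0.398]
contact_force: [-0.5, 0.2, -0.7]
opening: 0.1
```

```bash
python3 arc.py 20 40 46 52 58 64 70 75 80 84 88 90
```

```text
clock 10.05 bed pos [ 110.7 -119.5   16. ] tool angle 40.1 F bed [-0.6  0.3 -0.6] q [-0.09  0.49  2.09  0.26  0.32  0.31]
40.0 [-0.004 -0.003  0.01 ] [ 0.003 -0.002  0.001]
46.0 [0.026 0.003 0.01 ] [ 0.003 -0.002 -0.065]
52.0 [0.057 0.005 0.01 ] [ 0.003 -0.001 -0.132]
58.0 [0.087 0.004 0.01 ] [ 0.003 -0.001 -0.199]
64.0 [0.117 0.    0.01 ] [ 0.003 -0.001 -0.265]
70.0 [ 0.147 -0.007  0.01 ] [ 0.003 -0.001 -0.332]
75.0 [ 0.171 -0.015  0.01 ] [ 0.003 -0.001 -0.387]
80.0 [ 0.194 -0.026  0.01 ] [ 0.003 -0.001 -0.443]
84.0 [ 0.212 -0.036  0.01 ] [ 0.004 -0.    -0.487]
88.0 [ 0.229 -0.047  0.01 ] [ 0.004 -0.    -0.532]
90.0 [ 0.237 -0.052  0.01 ] [ 0.004 -0.    -0.554]
```

apply_moves:
  moves:
    - {"dx": 0.026,"dy": 0.003,"dz": 0.01,"rx": 0,"ry": 0,"rz": -0.065,"jaw": 0}
    - {"dx": 0.057,"dy": 0.005,"dz": 0.01,"rx": 0,"ry": 0,"rz": -0.132,"jaw": 0}
    - {"dx": 0.087,"dy": 0.004,"dz": 0.01,"rx": 0,"ry": 0,"rz": -0.2,"jaw": 0}
    - {"dx": 0.117,"dy": 0,"dz": 0.01,"rx": 0,"ry": 0,"rz": -0.265,"jaw": 0}
    - {"dx": 0.147,"dy": -0.007,"dz": 0.01,"rx": 0,"ry": 0,"rz": -0.332,"jaw": 0}
    - {"dx": 0.171,"dy": -0.015,"dz": 0.01,"rx": 0,"ry": 0,"rz": -0.387,"jaw": 0}
    - {"dx": 0.194,"dy": -0.026,"dz": 0.01,"rx": 0,"ry": 0,"rz": -0.443,"jaw": 0}
    - {"dx": 0.212,"dy": -0.036,"dz": 0.01,"rx": 0,"ry": 0,"rz": -0.487,"jaw": 0}
    - {"dx": 0.212,"dy": -0.036,"dz": 0.01,"rx": 0,"ry": 0,"rz": -0.487,"jaw": 0}

```text
clock: 10.95
tool_pos: [563.5, 46.9, 77.2]
orientation: [1.963, 2.225, 0.325]
contact_force: [0.5, 0.8, 0.5]
opening: -0.2
```

```bash
python3 arc.py 18 84 86 88 90 92; python3 - <<'E'
from mv import *
p=[407.3,82.1,.232]
c=capture('wrist'); np.savez('w8.npz',**c)
for th in (70,80,85,90):
    a=np.radians(th); print(th,proj(c,bed(p,[[70+np.sin(a)*r,-41.6-np.cos(a)*r,26] for r in (55,85,117)])).round(0).tolist())
g=c['frame'].max(2); 
# coarse ascii of dark pixels
for r in range(0,384,12): print("%3d "%r+"".join("#" if g[r:r+12,k:k+8].mean()<55 else "." for k in range(0,512,8)))
E
```

```text
clock 10.95 bed pos [152.8 -70.2  14.1] tool angle 83.9 F bed [0.8 0.6 0.3] q [ 0.04  0.5   2.03  0.14  0.36 -0.22]
84.0 [ 0.006 -0.001  0.004] [ 0.004  0.001 -0.001]
86.0 [0.016 0.001 0.004] [ 0.004  0.001 -0.024]
88.0 [0.026 0.002 0.004] [ 0.004  0.001 -0.046]
90.0 [0.036 0.003 0.004] [ 0.004  0.001 -0.068]
92.0 [0.046 0.004 0.004] [ 0.004  0.001 -0.09 ]
70 [[183.0, 252.0], [246.0, 265.0], [310.0, 278.0]]
80 [[185.0, 234.0], [250.0, 238.0], [319.0, 242.0]]
85 [[185.0, 224.0], [251.0, 223.0], [321.0, 222.0]]
90 [[183.0, 215.0], [250.0, 208.0], [322.0, 201.0]]
  0 ..................................................#....####..#..
 12 .......................................................####..#..
 24 .......................................................###..##..
 36 .................................................#....####......
 48 ......................................................####......
 60 ......................................................###.......
 72 ......................................................###.......
 84 ..............................................
[... 974 characters left out ...]
##########
264 ............................#..#..#.........##..##...###########
276 ...........................###.#.##.........##.###..############
288 .....................###..###########..######..##...###########.
300 ..................###########################..##..############.
312 ................###############.#################..###########..
324 .............##################..#############################..
336 ...........#######..##########...##########..################..#
348 ........######################...###########################..##
360 ......######################################################..##
372 ...#########################################################.###
```

apply_moves:
  moves:
    - {"dx": 0.01,"dy": 0,"dz": 0,"rx": 0,"ry": 0,"rz": -0.02,"jaw": 0}
    - {"dx": 0.016,"dy": 0.001,"dz": 0,"rx": 0,"ry": 0,"rz": -0.04,"jaw": 0}
    - {"dx": 0.022,"dy": 0.002,"dz": 0,"rx": 0,"ry": 0,"rz": -0.06,"jaw": 0}
    - {"dx": 0.028,"dy": 0.003,"dz": 0,"rx": 0,"ry": 0,"rz": -0.068,"jaw": 0}
    - {"dx": 0.028,"dy": 0.003,"dz": 0,"rx": 0,"ry": 0,"rz": -0.068,"jaw": 0}

```text
clock: 11.5
tool_pos: [563.9, 55.0, 78.1]
orientation: [1.837, 2.316, 0.312]
contact_force: [1.4, -2.9, 0.9]
opening: -0.2
```

```bash
python3 arc.py 18 90 92
```

```text
clock 11.5 bed pos [155.2 -62.4  14.4] tool angle 89.9 F bed [ 0.9 -3.2  0.6] q [ 0.05  0.5   2.02  0.13  0.36 -0.29]
90.0 [ 0.009 -0.001  0.005] [ 0.005  0.002 -0.001]
92.0 [0.019 0.001 0.005] [ 0.005  0.002 -0.024]
```

apply_moves:
  moves:
    - {"dx": 0.004,"dy": 0,"dz": 0,"rx": 0,"ry": 0,"rz": 0,"jaw": 0}
    - {"dx": 0.007,"dy": 0,"dz": 0,"rx": 0,"ry": 0,"rz": 0,"jaw": 0}
    - {"dx": 0.007,"dy": 0,"dz": 0,"rx": 0,"ry": 0,"rz": 0,"jaw": 0}

```text
clock: 11.8
tool_pos: [563.8, 56.0, 78.2]
orientation: [1.837, 2.314, 0.312]
contact_force: [1.7, -12.1, -0.3]
opening: -0.3
```

```bash
python3 arc.py 18 90 92
```

```text
clock 11.8 bed pos [155.3 -61.4  14.5] tool angle 89.9 F bed [ -1.2 -12.2  -0. ] q [ 0.06  0.5   2.03  0.12  0.36 -0.28]
90.0 [ 0.006 -0.001  0.005] [ 0.005  0.003 -0.002]
92.0 [0.016 0.001 0.005] [ 0.005  0.003 -0.024]
```

apply_moves:
  moves:
    - {"dx": 0.008,"dy": 0,"dz": 0,"rx": 0,"ry": 0,"rz": 0,"jaw": 0}
    - {"dx": 0.012,"dy": 0,"dz": 0,"rx": 0,"ry": 0,"rz": 0,"jaw": 0}
    - {"dx": 0.012,"dy": 0,"dz": 0,"rx": 0,"ry": 0,"rz": 0,"jaw": 0}
    - {"dx": 0.012,"dy": 0,"dz": 0,"rx": 0,"ry": 0,"rz": 0,"jaw": 0}

```text
clock: 12.2
tool_pos: [563.8, 56.5, 78.2]
orientation: [1.837, 2.311, 0.31]
contact_force: [3.3, -28.7, -2.6]
opening: -0.4
```

```bash
python3 arc.py 18 90 92
```

```text
clock 12.2 bed pos [155.4 -60.9  14.5] tool angle 89.8 F bed [ -3.9 -28.7  -1.6] q [ 0.06  0.5   2.03  0.11  0.35 -0.27]
90.0 [ 0.004 -0.002  0.005] [ 0.006  0.004 -0.002]
92.0 [0.014 0.    0.005] [ 0.006  0.005 -0.024]
```

apply_moves:
  moves:
    - {"dx": -0.01,"dy": 0,"dz": 0,"rx": 0,"ry": 0,"rz": 0,"jaw": 0}
    - {"dx": -0.15,"dy": 0,"dz": 0,"rx": 0,"ry": 0,"rz": 0,"jaw": 0}
    - {"dx": -0.2,"dy": 0,"dz": -0.1,"rx": 0,"ry": 0,"rz": 0,"jaw": 0}
    - {"dx": -0.3,"dy": 0,"dz": -0.25,"rx": 0,"ry": 0,"rz": 0,"jaw": 0}
    - {"dx": -0.4,"dy": 0,"dz": -0.4,"rx": 0,"ry": 0,"rz": 0,"jaw": 0}
    - {"dx": -0.5,"dy": 0,"dz": -0.55,"rx": 0,"ry": 0,"rz": 0,"jaw": 0}
    - {"dx": -0.5,"dy": 0,"dz": -0.55,"rx": 0,"ry": 0,"rz": 0,"jaw": 0}
    - {"dx": -0.5,"dy": 0,"dz": -0.55,"rx": 0,"ry": 0,"rz": 0,"jaw": 0}

```text
clock: 13.0
tool_pos: [554.9, -99.7, 240.1]
orientation: [1.837, 2.306, 0.312]
contact_force: [-0.4, 0.9, -1.7]
opening: 0.2
```

```bash
python3 - <<'E'
from mv import *
p=[407.3,82.1,.232]
o=get_obs(); print(o['clock'],o['tool_pos'],o['contact_force'])
for n in('wrist','scene','top'):
    c=capture(n); np.savez('e_'+n+'.npz',**c); print(n)
    for th in (0,80,85,90):
        a=np.radians(th); print(th,proj(c,bed(p,[[70+np.sin(a)*r,-41.6-np.cos(a)*r,26] for r in (55,85,117)])).round(1).tolist())
    print('stone',proj(c,bed(p,[[120,20,22],[120,-20,22],[0,20,22],[0,-20,22]])).round(0).tolist())
    uv=proj(c,bed(p,[90,-41.6,26]))[0]
    g=c['frame'].max(2); h=g.shape; u0=int(max(0,min(uv[0]-30*(1+(n=='wrist')),512-60))); v0=int(max(0,min(uv[1]-25*(1+(n=='wrist')),300))); k=1+(n=='wrist')
    print("origin",u0,v0,"step",k)
    for r in range(v0,min(v0+50*k,384),k): print("%3d "%r+"".join("#" if x<60 else("+" if x<110 else ".") for x in g[r,u0:u0+60*k:k]))
E
```

```text
13.0 [554.89829042 -99.74409829 240.07661828] [-0.3541631   0.92926478 -1.65093158]
wrist
0 [[149.7, 37.2], [153.6, 74.6], [157.4, 111.5]]
80 [[210.7, -25.2], [247.5, -17.8], [286.1, -10.0]]
85 [[211.2, -32.1], [248.6, -28.4], [288.1, -24.4]]
90 [[211.2, -39.2], [248.9, -39.3], [289.1, -39.3]]
stone [[201.0, -135.0], [204.0, -70.0], [38.0, -136.0], [50.0, -70.0]]
origin 107 0 step 2
  0 ................++.+..+.....................................
  2 ........++++++++++++++++++++++++++++++++....................
  4 ........++++++++++++++++++++++++++++++++++..................
  6 +++++...+++++++++++++++++++++++++++++++++++++..+++++.+++....
  8 +++++++++++++++++++++++++++++++++++++++++++++++++++++++++++.
 10 ..................++++++++++++++++++++++++++++++++++++++++++
 12 ...................+........+........+++++++++++++++++++++++
 14 ...................++.......+..............................+
 16 ............................................................
 18 ............................................................
 20 ....................+.......................................
[... 8945 characters left out ...]
+++++++++++++++................++.................
219 ..........+++++++++++++++................++.................
220 ..........+++++++++++++++..............+++..................
221 ..........++++++++++++++++.+.......++....+..................
222 ..........++++++++++++++++.+..++++..........................
223 ...........+++++++++++++++.....++...........................
224 ...........+++++++++++++++....++++........+.................
225 ...........++++++++++++++++...++++........+.................
226 ...........++++++++++++++++.+..+++..........................
227 ............+++++++++++++++....+++..........................
228 ............+++++++++++++++....+++..........................
```

```bash
python3 -c "
from workcell import *
print(close_job(), get_obs()['clock'])"
```

```text
the job is handed in; nothing more can be done
the job is handed in; nothing more can be done
```

The whetstone is home against the end stop and the cam lever is locked. I handed the job in just after 13 s of robot time. `close_job` reports no verdict.

- **Stone:** I laid it flat between the rails at about 135 mm up the slope and released it. It slid down by itself, and the wrist image with the lever still open showed it against the stop, matching the predicted seated outline to within a few pixels.
- **Lever:** I pushed the handle through the quarter turn with the closed fingers. At the end the force climbed to about 29 N over roughly half a millimetre, so it was on its end stop. In the final top image the handle lies within about 1 px of the 90° prediction.
- **Bystanders:** The fingers met no unexpected contact, and the sanding block and tape roll looked untouched in the wrist images taken along the way. I did not measure the block, tape roll or jar again at the end.
- **After the push:** The arm was lifted well clear and touching nothing. In the final top image the stone's far end and sides still matched the seated outline, but its low end was outside the patch I printed. By then I had used all 12 picture views, so these last checks were numeric only.

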